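Third hand at the fastening fixture

ROBOT

A 6-joint arm with a two-finger parallel gripper is mounted at the origin on the work surface. World frame = base frame: x ahead of the robot, y to its left, z up, the work surface at z = 0. Lengths are in m, angles in rad, forces in N, time in s.
With the tool pointing down it reaches from about 0.3 to 0.875 m from the base axis. Payload 6.4 kg.
Tool frame: the origin (TCP) lies midway between the tips of the shut fingers; the grasp point (between the pads) lies 19 mm behind it; z points along the fingers, y is the direction in which the jaws open and shut (so a half turn about z gives the same grasp; the last joint's range is limited). The gripper opens to 85 mm and grips with 20 to 120 N. Pads are 22 mm wide; open, the fingers measure 114 mm over their backs; the gripper's body (76 mm by 85 mm) begins 54 mm behind the grasp point. The pads swing forward as they close: fully open they stand 13 mm farther back than shut.
Start: joints at [-1.483, 0.181, 1.607, -0, 1.354, -0.206], TCP at [0.167, -0.55, 0.209] pointing down, gripper open.
Joint ranges: [-2.99, 2.99], [-0.89, 2.07], [0.3, 2.58], [-1.14, 4.28], [0, 2.63], [-3.12, 3.12]. Speed limits (rad/s): [2.57, 2.57, 3.01, 3.14, 3.14, 3.14].

INTERFACE

Orientations are given as a rotation vector (axis times angle).
In Python, from workcell import r, cams, ticket gives the robot as it stands.
- The arm moves only by the shell command python3 -m handwheel 'ROWS'. ROWS is JSON, a list of rows, each a list of 3 entries, a list of its own where there are three numbers: the shift along the tool's x, y, z in m, then the turn, a rotation vector about the tool's x, y, z in degrees, then the opening, from 0 (shut) to 1 (fully open). A call has 1 to 10 rows; each row is the pose to reach, as a shift and turn from the pose commanded when the call began, along the tool's axes at that moment; what a row does not reach only later rows make up. A row lasts 1/10 s, in which the tool goes at most 50 mm and 8.59 degrees, less where a joint would pass 70% of its speed; a pose out of reach is approached as far as the arm can. A call with a gripper value outside its range is refused whole. The fingers move at their own pace and stop on an object; the grip force is fixed at half the most. Time passes only in rows, so rows that repeat a pose let the fingers close. It gives the time, the measured TCP pose, the force and the opening at its end, in the units of the state.
- r.observe(): the state, without advancing time (a new reading comes with each control period).
- cams.read_camera(name): name is "scene" or "top" or "wrist"; returns the picture (400x640x3 uint8, red, green, blue); there is no depth.
- cams.calibration(name): a dict with "fovy" (degrees; the focal length in pixels is half the picture's height over the tangent of half this angle, whatever the lens; pixels are square), "cx", "cy" (the principal point, pixels), "R" (3x3) and "t" (3): a world point X has camera coordinates R X + t; the wrist camera has in their place "mount" (4x4, takes a point from camera to tool coordinates, whose origin is the TCP and whose axes are the flange's). Camera axes: x right, y down, z forward; pixel columns grow to the right and rows downward; lengths in m; the calibration is good to about 2 mm. A picture is of the moment at which its call begins: read the wrist's pose just before it. calibration takes no time and is no camera call.
- ticket.hand_in(): hands the job in, once; it reports no verdict.
The state is a dict: "time_s": time; "q": joint angles; "qvel": joint speeds; "joint_torque": joint torques, N m; "position": TCP position; "tool_rot": TCP orientation; "force": force on the tool from outside, world axes, zero at the start; "moment": the same for the moment, N m; "grip_width": finger opening in m.
Only numpy, scipy, OpenCV 4.12 (cv2) and the standard library are available. Lean on these libraries where they do the work, as an engineer would, in place of code of your own. Each camera call takes 0.05 s, during which the arm holds its last target.

TASK

Pull the cabinet's top drawer fully out to its stop, take the black finned heat sink out of it, set it flat on the steel chassis plate in the fastening fixture, short of the sprung presence pin, and slide it between the two white side locators until its end is flush against the aluminium end stop with the pin pushed in. Then be my third hand while I drive the screws: finish holding, with the gripper still on the heat sink, pressing it against the stop with a steady push of about 12 N (never 40 N or more). Leave the drawer out with the transformer lying in it, and do not disturb the loose things on the bench.

Things in the scene. Friction and masses are not known exactly. Their poses are not given: they have to be found in the camera images.
- drawer_top_handle (a point): middle of the steel grip bar of the cabinet's top drawer: diameter 10, 110 long, level, parallel to the drawer front, its centre line 42 off the front, 136 above the bench and 34 below the cabinet's top. Axes: x into the cabinet (the drawer pulls along -x), y along the bar, z up. The lower drawer has the same bar 78 lower; not needed
- drawer_top (a joint): the cabinet is a fixed grey steel box with two blue drawer fronts, 270 deep x 320 wide x 170 high, its front roughly facing the robot. How far its top drawer is pulled out, m: 0 shut, 0.160 at its end stop; starts 0 to 0.02. Slides with about 2 N of friction and stays where it is left
- drawer_top_floor (a point): point on the top drawer's inner floor, 64 behind the inner face of its front, midway across, 94 above the bench; moves with the drawer, axes as the handle's. Tray inside 296 wide, 240 deep; its rim is 59 above the floor, the front's top edge 70. Heat sink and transformer lie one left, one right of this point, about 65 off, in either order, up to 30 off along x
- heatsink: black heat sink, about 0.3 kg: base flange 80 (x) x 70 (y) x 5 thick; on its middle a block of fins 80 (x) x 44 (y) up to 45 above the underside, fins along x. Grip it across the 44 (along its y). Origin: centre of the underside, z up. Its two ends are alike: either may face the stop. Lies flat in the drawer, its x within 25 degrees of the pull direction
- transformer: small transformer, dark core with a yellow winding, 70 x 46 x 46 high, 0.3 kg, lying in the same drawer; stays there. Origin: centre of the underside
- fixture: fastening fixture, fixed on the bench: base 270 x 150 x 12, dark, with a pale steel chassis plate. Origin: on the bench under the plate; x points along the slide to the end stop (away from the robot), z up. Along x: plate from -110 to 75, white side locators from 33 to 74, stop face at 75. Red-handled clamps and a green terminal block stand at its near end (x below -75, up to 42 high)
- seat (a point): where the middle of the heat sink's underside must come: on the plate's top (15 above the bench), 40 before the stop face, midway between the side locators; axes as the fixture's. The locators are 8 higher than the plate and 78 apart (4 of play each side of the flange), with 45 degree lead-ins at the near end. Set down 50 or more before the seat, the heat sink is clear of them
- stop: rigid aluminium end stop, an angle 80 wide; its upright face stands across the fixture and reaches 40 above the plate. Origin: on its face, midway across, 12 above the bench; axes as the fixture's. The push of the heat sink on it (with the pin it carries) is to be about 12 N
- plunger (a joint): how far the steel presence pin (diameter 10, in the middle of the stop face, 19 above the plate) is pushed in, m: 0 free (sticking out 5 mm), 0.005 flush with the face. Its spring takes 1.5 N to start and 4 N to be flush, and pushes an unheld heat sink back
- screwdriver: blue-handled screwdriver 190 long, loose on the bench to the right; leave alone
- pliers: orange-handled pliers 160 long, loose on the bench on the right; leave alone
- screw_box: clear open box of screws, 70 x 70 x 50, loose, beyond the fixture; leave alone
- sensor_module: black sensor module 95 x 34 x 24, loose, between the robot and the cabinet; leave alone
- meter: grey multimeter 150 x 80 x 41, loose, on the left; leave alone
- tape_roll: blue tape roll, diameter 90, 25 high, loose, on the left; leave alone

How it is judged:
On the way, in this order (a step that is already met when the one before it is completed fails the run):
1. the top drawer is pulled out to its stop (value of joint drawer_top above 0.155 m), for 0.2 s.
2. the heat sink lies flat on the chassis plate in the fixture, not yet pushing the pin in (value of joint plunger below 0.002 m and horizontal distance between heatsink and seat below 0.1 m and z of heatsink in the frame of seat below 0.003 m and angle between heatsink's own z axis and vertical below 0.06 rad), for 0.1 s.
At the end, for the whole second after the job is handed in: Heat sink flat on the plate (3 mm, 0.06 rad), within 6 mm of its seat and 0.06 rad of square to the stop, pin in over 3.7 mm, pressing on stop and pin with 6 to 20 N, fingers still on it; top drawer still out (over 140 mm) with the transformer lying in it (contact force between heatsink and stop between 6 and 20 N and value of joint plunger above 0.0037 m and z of heatsink in the frame of seat below 0.003 m and angle between heatsink's own z axis and vertical below 0.06 rad and horizontal distance between heatsink and seat below 0.006 m and angle between the x axis of heatsink and the x axis of fixture, either way round below 0.06 rad and contact force between the fingers and heatsink above 3 N and value of joint drawer_top above 0.14 m and z of transformer in the frame of drawer_top_floor below 0.012 m and horizontal distance between transformer and drawer_top_floor below 0.13 m); the arm keeps its last pose, push and grip.
It fails at once if the stop is shoved with 40 N or more (contact force between heatsink and stop above 40 N).
It fails at once if a loose thing on the bench is disturbed (moved more than 20 mm) (distance of any of screwdriver, pliers, screw_box, sensor_module, meter, tape_roll from where it was at the start of the episode above 0.02 m).
It also fails if it takes over 61 s, if anything falls off the work surface, if the arm or the gripper's body presses on something with over 40 N, if the wrist force passes 120 N, or if a joint passes its speed limit or range.

## Working session

There is one attempt and no reset: what is moved stays moved. The work goes in short steps, Python scripts to look and compute and a shell command to move; the robot and the scene stay as the last step left them, time stands still between calls to the robot, and variables do not carry over. Pictures are saved under pics/ and viewed, and the job is handed in when it is done.

```bash
ls; mkdir -p pics; cat > h.py <<'E'
import numpy as np, cv2
from workcell import r,cams,ticket
from scipy.spatial.transform import Rotation as Rn
def snap(n,f):
    s=r.observe(); im=cams.read_camera(n); cv2.imwrite('pics/'+f+'.png',im[:,:,::-1]); np.savez('pics/'+f+'.npz',p=s['position'],w=s['tool_rot']); return im
def cam(n,f=None):
    c=cams.calibration(n); F=200/np.tan(np.radians(c['fovy'])/2)
    if 'mount' in c:
        d=np.load('pics/'+f+'.npz'); M=np.array(c['mount']); T=np.eye(4); T[:3,:3]=Rn.from_rotvec(d['w']).as_matrix(); T[:3,3]=d['p']
        E=np.linalg.inv(T@M); R,t=E[:3,:3],E[:3,3]
    else: R,t=np.array(c['R']),np.array(c['t'])
    return F,c['cx'],c['cy'],R,t
def at(n,u,v,z,f=None):
    F,cx,cy,R,t=cam(n,f); C=-R.T@t; d=R.T@np.array([(u-cx)/F,(v-cy)/F,1]); return C+d*(z-C[2])/d[2]
def px(n,X,f=None):
    F,cx,cy,R,t=cam(n,f); p=R@np.array(X)+t; return np.array([cx+F*p[0]/p[2],cy+F*p[1]/p[2]])
def crop(f,x0,y0,x1,y1,k,o):
    im=cv2.imread('pics/'+f+'.png')[y0:y1,x0:x1]; cv2.imwrite('pics/'+o+'.png',cv2.resize(im,None,fx=k,fy=k,interpolation=cv2.INTER_CUBIC))
def shift(target,rot=None):
    s=r.observe(); T=Rn.from_rotvec(s['tool_rot']); d=T.inv().apply(np.array(target)-s['position']); print('shift mm',np.round(d*1000,1))
    if rot is not None: print('turn deg',np.round(np.degrees((T.inv()*rot).as_rotvec()),2))
def down(yaw):  # tool pointing down with tool y axis at world yaw (deg)
    y=np.array([np.cos(np.radians(yaw)),np.sin(np.radians(yaw)),0]); z=np.array([0,0,-1.]); x=np.cross(y,z); return Rn.from_matrix(np.stack([x,y,z],1))
E
python3 - <<'E'
from h import *
s=r.observe(); print(s); print(Rn.from_rotvec(s['tool_rot']).as_matrix().round(3))
for n in('scene','top','wrist'): snap(n,n+'0'); print(n,cams.calibration(n))
E
```

```text
pics
{'time_s': 0.0, 'q': array([-1.48332445e+00,  1.81535305e-01,  1.60802233e+00,  3.85188110e-05,
        1.35381064e+00, -2.06297749e-01]), 'qvel': array([-0.00061935, -0.00078127,  0.00084568, -0.0027008 , -0.00087111,
        0.00066911]), 'joint_torque': array([ 2.50314188e-03, -4.44875157e+01, -3.51331544e+01, -2.17566567e-04,
        8.97282560e-03,  6.76259177e-06]), 'position': array([ 0.16647548, -0.54974785,  0.2080805 ]), 'tool_rot': array([-3.10601409e+00, -4.59522699e-01, -2.24457279e-04]), 'force': array([-0.43359061,  0.35737746, -0.17312583]), 'moment': array([-0.01816262,  0.00837878,  0.00417073]), 'grip_width': 0.08529105776442321}
[[ 0.957  0.29  -0.   ]
 [ 0.29  -0.957  0.002]
 [ 0.    -0.002 -1.   ]]
scene {'fovy': 43.470953855026735, 'cx': 319.43817821331726, 'cy': 192.36534879155022, 'R': array([[ 0.84841485,  0.5292277 , -0.01050149],
       [ 0.32096433, -0.53011734, -0.78482961],
       [-0.42092059,  0.66249049, -0.61962263]]), 't': array([-0.50634499, -0.05540016,  1.89894343])}
top {'fovy': 52.93793696836856, 'cx': 324.4381665157474, 'cy': 198.93147885034207, 'R': array([[ 5.19286035e-02, -9.98650749e-01,  3.19347491e-04],
       [-9.77474652e-01, -5.08929713e-02, -2.04824829e-01],
       [ 2.04564721e-01,  1.03241133e-02, -9.78798594e-01]]), 't': array([0.01196578, 0.55465798, 1.65906165])}
wrist {'fovy': 61.45006202364711, 'cx': 321.45915460339324, 'cy': 196.37456827594815, 'mount': array([[ 6.97426319e-05, -9.56752492e-01, -2.90903188e-01,
         7.39289331e-02],
       [ 9.99999684e-01, -1.63825446e-04,  7.78551157e-04,
        -2.09456909e-04],
       [-7.92538104e-04, -2.90903150e-01,  9.56752177e-01,
        -1.64958983e-01],
       [ 0.00000000e+00,  0.00000000e+00,  0.00000000e+00,
         1.00000000e+00]])}
```

View pics/top0.png

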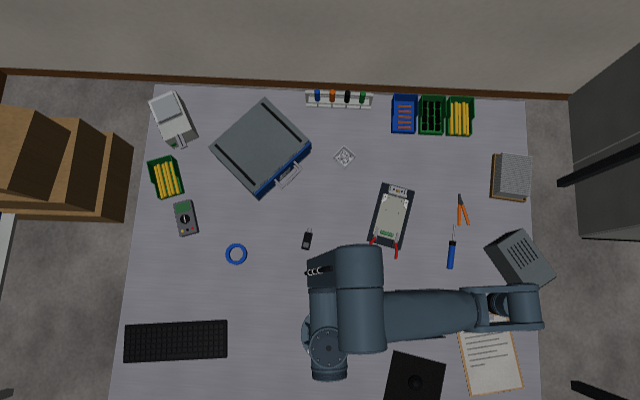

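View pics/scene0.png

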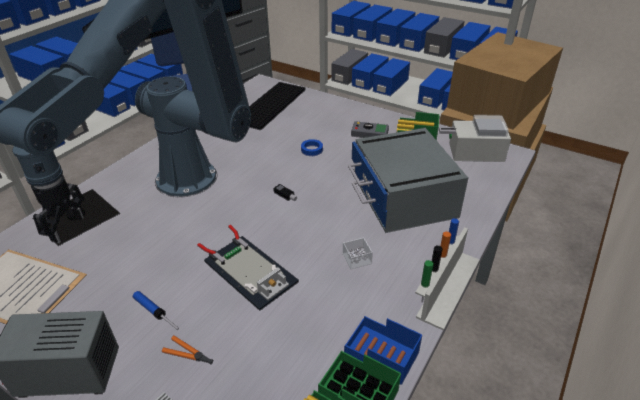

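The top view shows the cabinet at about (262,150) with its handle near (290,176), and the fixture at (392,218). I'll enlarge both.

```bash
python3 - <<'E'
from h import *
crop('top0',200,90,330,210,6,'c1'); crop('top0',350,170,430,270,6,'c2'); crop('scene0',340,120,480,240,5,'c3'); crop('scene0',190,210,310,310,6,'c4')
E
```

```text
(no output)
```

View pics/c1.png

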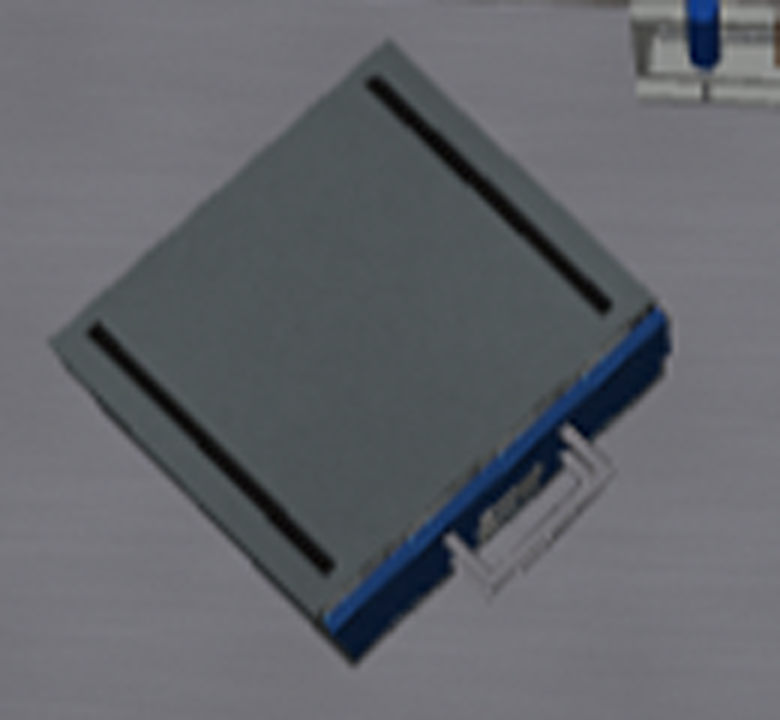

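View pics/c2.png

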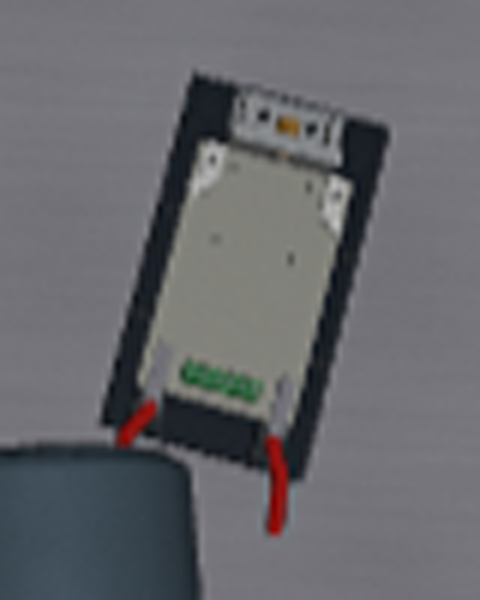

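View pics/c3.png

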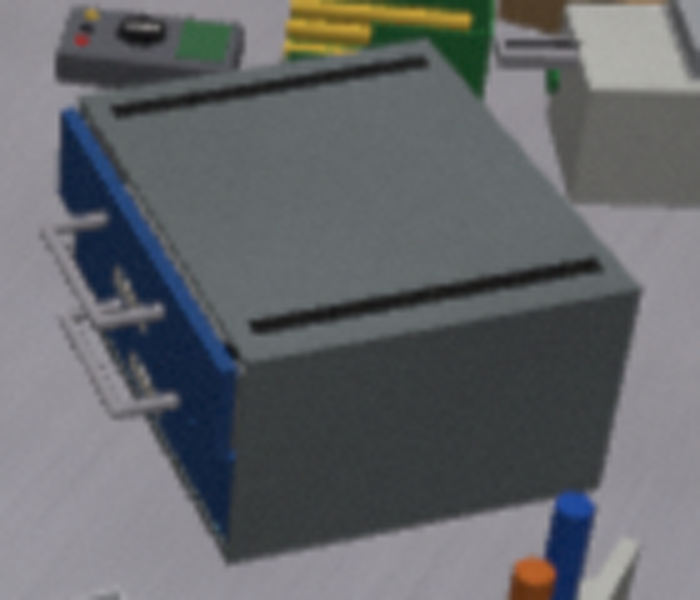

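View pics/c4.png

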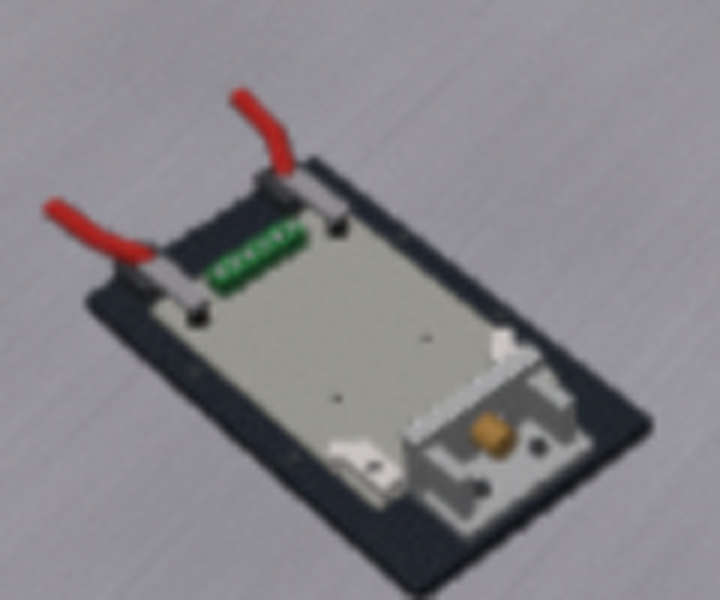

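```bash
python3 - <<'E'
from h import *
for n in('top','scene'):
    F,cx,cy,R,t=cam(n); print(n,(-R.T@t).round(3))
a=at('scene',340+45/5,120+232/5,.136);b=at('scene',340+98/5,120+322/5,.136);print('bar scene',a,b,np.linalg.norm(a-b),(a+b)/2)
for p in (a,b): print('proj in top crop',(px('top',p)-[200,90])*6)
T=lambda u,v,z:at('top',200+u/6,90+v/6,z)
back=T(388,40,.17);left=T(50,342,.17);right=T(655,303,.17);front=T(322,620,.17)
for n,p in zip('b l r f'.split(),(back,left,right,front)): print(n,p)
print('front edge ang',np.degrees(np.arctan2(*(right-front)[1::-1])),np.linalg.norm(right-front),'side',np.degrees(np.arctan2(*(back-right)[1::-1])),np.degrees(np.arctan2(*(left-front)[1::-1])),np.linalg.norm(left-front),np.linalg.norm(back-right))
S=lambda u,v,z:at('scene',340+u/5,120+v/5,z)
f=S(80,100,.17);rr=S(240,362,.17);bb=S(640,288,.17);l=S(430,40,.17)
print('scene f r b l',f,rr,bb,l, np.degrees(np.arctan2(*(bb-rr)[1::-1])),np.degrees(np.arctan2(*(l-f)[1::-1])))
G=lambda u,v,z:at('top',350+u/6,170+v/6,z)
print('base corners FL FR NR NL',[G(*c,.012).round(4) for c in((195,72),(388,128),(300,482),(103,425))])
H=lambda u,v,z:at('scene',190+u/6,210+v/6,z)
print('scene base NL? ',[H(*c,.012).round(4) for c in((313,157),(652,425),(418,597),(88,300))])
E
```

```text
top [0.202 0.023 1.737]
scene [ 1.247 -1.019  1.128]
bar scene [0.58353044 0.21452132 0.136     ] [0.6625156  0.14413391 0.136     ] 0.10579718643561847 [0.62302302 0.17932762 0.136     ]
proj in top crop [495.13399965 573.86033311]
proj in top crop [605.28546828 467.89867213]
b [0.95603838 0.31378574 0.17      ]
l [0.72211576 0.52594481 0.17      ]
r [0.7716321  0.11504085 0.17      ]
f [0.53788029 0.3233513  0.17      ]
front edge ang -41.70617361878742 0.3131024628972694 side 47.143171253874584 47.71709154733758 0.273837252958192 0.2711184457566492
scene f r b l [0.54833026 0.32605654 0.17      ] [0.77640795 0.11369473 0.17      ] [0.96055058 0.31407226 0.17      ] [0.72860042 0.52976384 0.17      ] 47.41765939131753 48.49287653148589
base corners FL FR NR NL [array([ 0.6526, -0.2115,  0.012 ]), array([ 0.6176, -0.354 ,  0.012 ]), array([ 0.3554, -0.293 ,  0.012 ]), array([ 0.3887, -0.1516,  0.012 ])]
scene base NL?  [array([ 0.3957, -0.1504,  0.012 ]), array([ 0.6583, -0.2136,  0.012 ]), array([ 0.6244, -0.3573,  0.012 ]), array([ 0.3643, -0.2942,  0.012 ])]
```

```bash
python3 - <<'E'
from h import *
shift((0.615,0.17,0.28),down(48)); shift((0.615,0.17,0.28),down(0))
print('sensor',at('top',307,240,.02),'screwbox',at('top',344,156,.05))
E
```

```text
shift mm [ 637.8 -559.3  -70.8]
turn deg [-3.0000e-02 -9.0000e-02 -1.2117e+02]
shift mm [ 637.8 -559.3  -70.8]
turn deg [-5.000e-02 -6.000e-02 -7.317e+01]
sensor [0.37802378 0.10632532 0.02      ] screwbox [ 0.75160677 -0.0349181   0.05      ]
```

```bash
python3 -m handwheel '[[[319,-280,-71],[0,0,-60],0.35],[[319,-280,-71],[0,0,-60],0.35]]' 2>&1 | tail -3
```

```text
tool_rot: [-3.0, -0.923, -0.001]
force: [1.4, 0.3, 0.2]
grip_width: 0.059
```

```bash
python3 - <<'E'
from h import *
s=r.observe();print(s['time_s'],s['position'],s['q'])
shift((0.615,0.17,0.28),down(48))
E
```

```text
0.35 [ 0.21839016 -0.46564996  0.22446489] [-1.36347296e+00  3.20919555e-02  1.73808746e+00  1.89507269e-04
  1.37376085e+00 -3.89895083e-01]
shift mm [ 685.5 -302.7  -54.2]
turn deg [-3.0000e-02 -1.5000e-01 -1.0378e+02]
```

I gave that shift in millimetres instead of metres. The per-row cap limited it to a small step along the intended direction, so no harm was done. From here on I'll use metres.

```bash
python3 -m handwheel '[[[0.685,-0.303,-0.054],[0,0,-104],0.35],[[0.685,-0.303,-0.054],[0,0,-104],0.35],[[0.685,-0.303,-0.054],[0,0,-104],0.35],[[0.685,-0.303,-0.054],[0,0,-104],0.35],[[0.685,-0.303,-0.054],[0,0,-104],0.35],[[0.685,-0.303,-0.054],[0,0,-104],0.35],[[0.685,-0.303,-0.054],[0,0,-104],0.35],[[0.685,-0.303,-0.054],[0,0,-104],0.35],[[0.685,-0.303,-0.054],[0,0,-104],0.35],[[0.685,-0.303,-0.054],[0,0,-104],0.35]]'; python3 - <<'E'
from h import *
shift((0.615,0.17,0.28),down(48))
E
```

```text
time_s: 1.35
position: [0.4844, -0.0422, 0.2616]
tool_rot: [1.563, 2.725, -0.0]
force: [-0.2, -0.6, 0.1]
grip_width: 0.0301
shift mm [117.2 219.9 -18.4]
turn deg [ 1.000e-02  2.000e-02 -1.767e+01]
```

```bash
python3 -m handwheel '[[[0.117,0.220,-0.018],[0,0,-17.7],0.35],[[0.117,0.220,-0.018],[0,0,-17.7],0.35],[[0.117,0.220,-0.018],[0,0,-17.7],0.35],[[0.117,0.220,-0.018],[0,0,-17.7],0.35],[[0.117,0.220,-0.018],[0,0,-17.7],0.35],[[0.117,0.220,-0.018],[0,0,-17.7],0.35],[[0.117,0.220,-0.018],[0,0,-17.7],0.35]]'; python3 - <<'E'
from h import *
snap('wrist','w1')
E
```

```text
time_s: 2.05
position: [0.6156, 0.1679, 0.2782]
tool_rot: [-1.131, -2.929, 0.002]
force: [-1.0, -0.8, -0.3]
grip_width: 0.0296
```

View pics/w1.png

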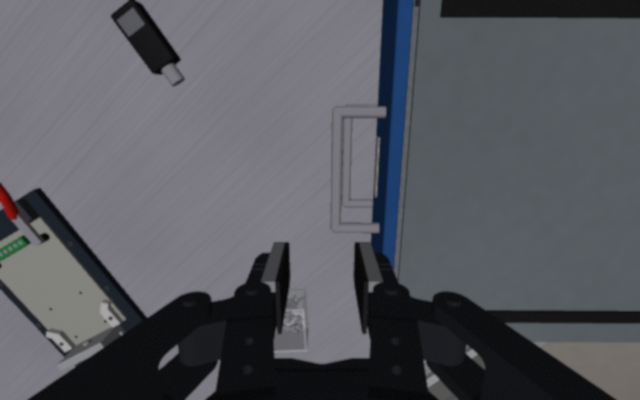

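The wrist view shows the top bar at u≈338, from v≈107 to 232. The drawer front's blue edge is at u≈395.

```bash
python3 - <<'E'
from h import *
crop('w1',300,90,440,250,5,'c5')
a=at('wrist',338,107,.136,'w1');b=at('wrist',337,231,.136,'w1');print(a,b,(a+b)/2,np.linalg.norm(a-b),np.degrees(np.arctan2(*(b-a)[1::-1])))
# cabinet top front edge
p=at('wrist',418,5,.17,'w1');q=at('wrist',397,275,.17,'w1');print(p,q,np.degrees(np.arctan2(*(q-p)[1::-1])))
E
```

```text
[0.57802114 0.22107401 0.136     ] [0.66591591 0.14229667 0.136     ] [0.62196852 0.18168534 0.136     ] 0.11803118286563846 -41.86887937485542
[0.56147784 0.31075757 0.17      ] [0.7234617  0.16259865 0.17      ] -42.44767227373862
```

View pics/c5.png

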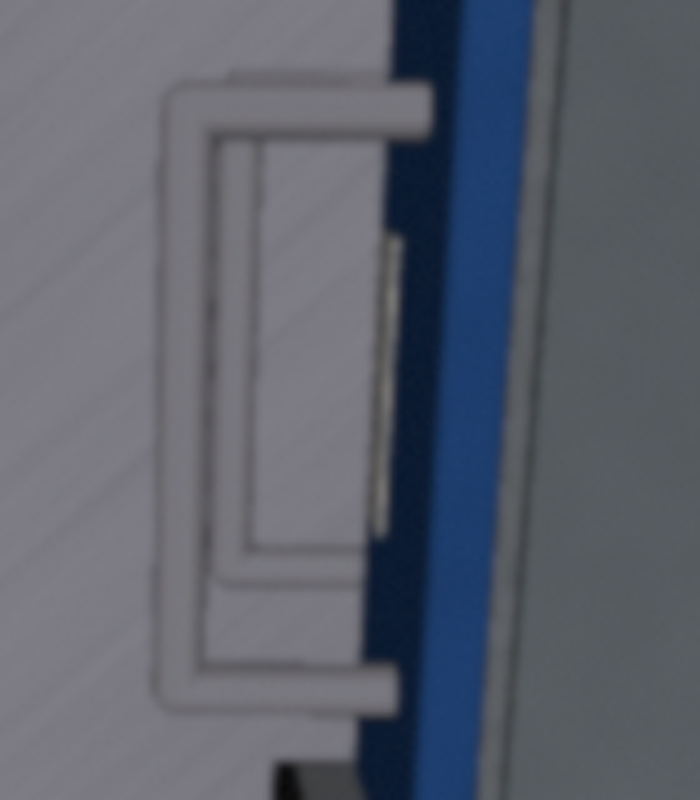

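```bash
python3 - <<'E'
from h import *
c=at('wrist',336.5,169.5,.136,'w1');print(c)
shift((c[0],c[1],.119),down(47.8))
E
```

```text
[0.61931015 0.18282272 0.136     ]
shift mm [  7.7  14.7 159.6]
turn deg [-0.09 -0.04 -0.1 ]
```

```bash
python3 -m handwheel '[[[0.008,0.015,0.04],[0,0,0],0.35],[[0.008,0.015,0.08],[0,0,0],0.35],[[0.008,0.015,0.12],[0,0,0],0.35],[[0.008,0.015,0.15],[0,0,0],0.35],[[0.008,0.015,0.16],[0,0,0],0.35],[[0.008,0.015,0.16],[0,0,0],0.35]]'; python3 -m handwheel '[[[0,0,0],[0,0,0],0],[[0,0,0],[0,0,0],0],[[0,0,0],[0,0,0],0],[[0,0,0],[0,0,0],0]]'
```

```text
time_s: 2.7
position: [0.6189, 0.1821, 0.1184]
tool_rot: [-1.136, -2.926, 0.002]
force: [-0.3, -0.6, 0.9]
grip_width: 0.03
time_s: 3.1
position: [0.6208, 0.1836, 0.1208]
tool_rot: [1.134, 2.928, 0.001]
force: [-1.1, -0.5, -0.5]
grip_width: 0.0001
```

```bash
python3 - <<'E'
from h import *
snap('wrist','w2');snap('scene','s2');crop('s2',300,80,440,240,5,'c6')
E
```

```text
(no output)
```

View pics/w2.png

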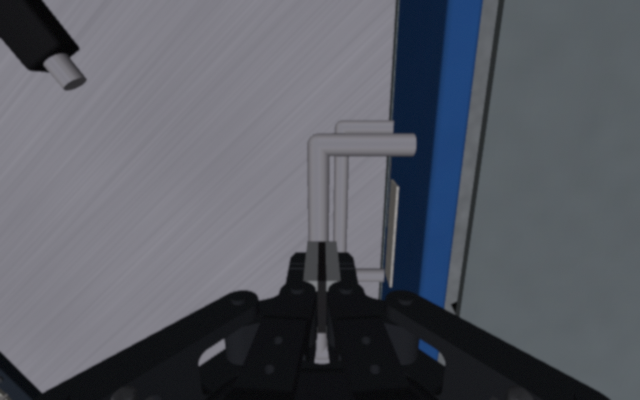

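View pics/c6.png

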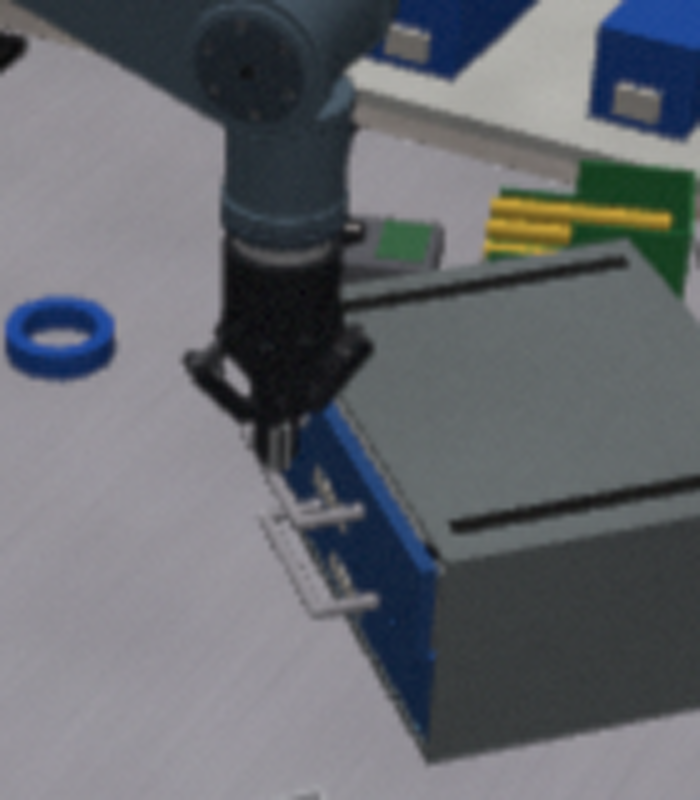

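```bash
python3 - <<'E'
from h import *
s=r.observe();print(s['position'],s['grip_width'],s['force'])
print('tcp in crop',(px('scene',s['position'])-[300,80])*5, 'wrist',px('wrist',s['position'],'w2'))
a=at('scene',300+245/5,80+430/5,.136);b=at('scene',300+295/5,80+520/5,.136);print(a,b)
# triangulate bar near end corner: wrist w1 bottom end (335.6,231) and scene crop c3 (98,322)
def ray(n,u,v,f=None):
    F,cx,cy,R,t=cam(n,f);d=R.T@np.array([(u-cx)/F,(v-cy)/F,1]);return -R.T@t,d/np.linalg.norm(d)
for (A,B) in (((335.6,228,'w1'),(359.8,183.6)),((337.4,111,'w1'),(349.2,166.2)),((318,148,'w2'),(349,166.2))):
    p,d=ray('wrist',*A);q,e=ray('scene',*B)
    M=np.stack([d,-e],1);k=np.linalg.lstsq(M,q-p,rcond=None)[0];x,y=p+d*k[0],q+e*k[1];print((x+y)/2,np.linalg.norm(x-y))
E
```

```text
[0.62038543 0.18362925 0.12006433] -0.00029256195392359495 [ 0.91444059  0.37553544 -0.10247944]
tcp in crop [269.74769743 490.59252712] wrist [321.16908807 238.49706867]
[0.58237533 0.21657902 0.136     ] [0.65982673 0.14501341 0.136     ]
[0.6622392  0.14440656 0.13887308] 0.001310011736023542
[0.58108273 0.2188167  0.13329776] 0.0015712295615167226
[0.58205544 0.21685901 0.13487363] 0.00034220128281467027
```

```bash
python3 - <<'E'
from h import *
crop('w2',270,120,430,300,5,'c7');crop('s2',335,145,385,195,12,'c8')
E
```

```text
(no output)
```

View pics/c7.png

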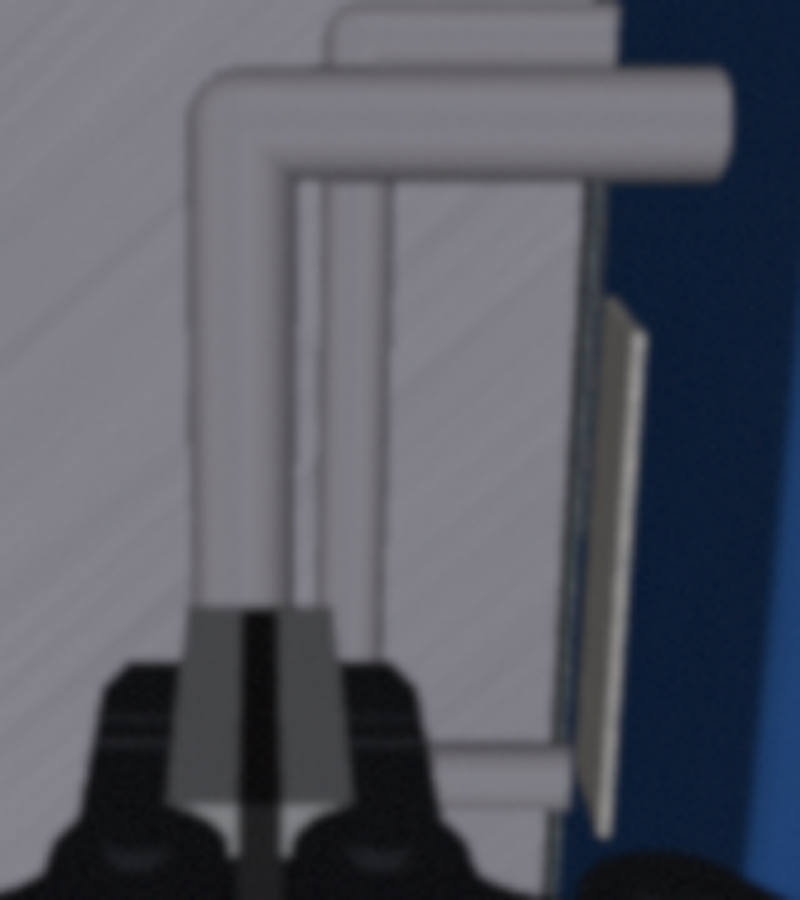

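View pics/c8.png

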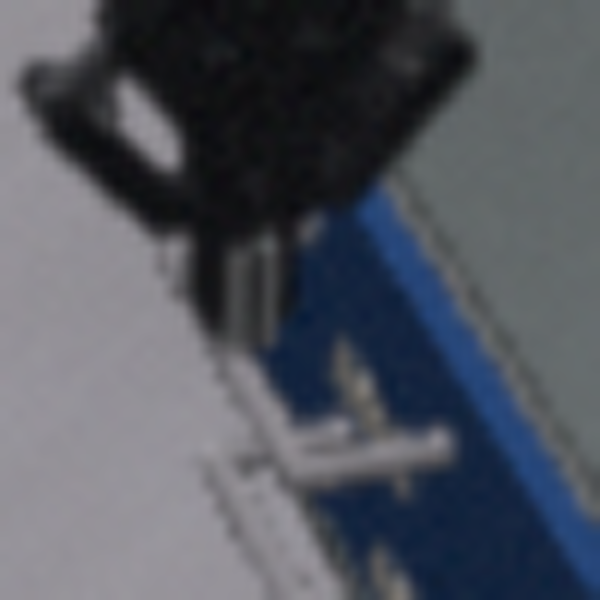

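```bash
python3 - <<'E'
from h import *
p=r.observe()['position']
for z in(.12,.13,.14,.15): print(z,(px('scene',[p[0],p[1],z])-[335,145])*12)
n=np.array([.672,.741,0])
for o in (-.02,-.01,.01,.02,.03): print(o,(px('scene',p+n*o)-[335,145])*12)
# bar centre line at z .136
for o in (-.02,0,.02,.04): print('bar',(px('scene',np.array([.6217,.1816,.136])+o*np.array([.741,-.672,0]))-[335,145])*12)
s=snap('top','t2');crop('t2',250,130,330,210,8,'c9')
E
```

```text
0.12 [227.38709056 397.60649248]
0.13 [228.53893091 368.8345561 ]
0.14 [229.69930477 339.84946047]
0.15 [230.86830731 310.64882798]
-0.02 [159.49164606 409.68641903]
-0.01 [193.48502984 403.54666162]
0.01 [261.22028854 391.31257338]
0.02 [294.96278297 385.21813066]
0.03 [328.62226461 379.1386814 ]
bar [206.64873135 316.1475818 ]
bar [229.85469837 356.61144742]
bar [253.48448926 397.8143278 ]
bar [277.54982183 439.7766551 ]
```

View pics/c9.png

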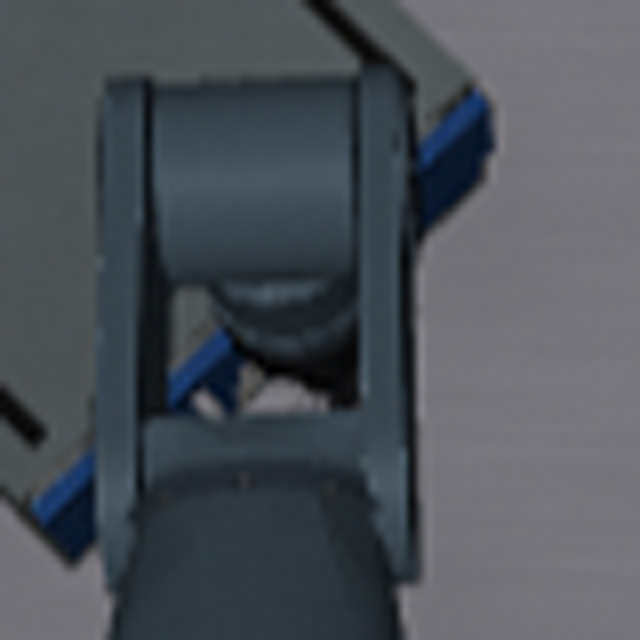

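```bash
python3 -m handwheel '[[[0,0,0],[0,0,0],0.35],[[0,0,0],[0,0,0],0.35],[[0,0,0],[0,0,0],0.35],[[0,0,0.008],[0,0,0],0.35],[[0,0,0.017],[0,0,0],0.35],[[0,0,0.017],[0,0,0],0.35]]'; python3 -m handwheel '[[[0,0,0],[0,0,0],0],[[0,0,0],[0,0,0],0],[[0,0,0],[0,0,0],0],[[0,0,0],[0,0,0],0]]'
```

```text
time_s: 3.85
position: [0.6186, 0.1833, 0.1]
tool_rot: [-1.133, -2.926, 0.003]
force: [-0.0, 0.7, -0.3]
grip_width: 0.0303
time_s: 4.25
position: [0.6198, 0.1834, 0.1021]
tool_rot: [-1.134, -2.929, 0.0]
force: [-0.3, -1.4, -2.2]
grip_width: 0.0076
```

```bash
python3 -m handwheel '[[[0,-0.02,0],[0,0,0],0],[[0,-0.04,0],[0,0,0],0],[[0,-0.06,0],[0,0,0],0],[[0,-0.08,0],[0,0,0],0],[[0,-0.1,0],[0,0,0],0],[[0,-0.12,0],[0,0,0],0],[[0,-0.13,0],[0,0,0],0],[[0,-0.135,0],[0,0,0],0]]'; python3 -m handwheel '[[[0,-0.007,0],[0,0,0],0],[[0,-0.012,0],[0,0,0],0],[[0,-0.012,0],[0,0,0],0]]'
```

```text
time_s: 5.05
position: [0.5285, 0.0835, 0.1022]
tool_rot: [-1.135, -2.928, -0.001]
force: [1.9, 3.0, -7.1]
grip_width: 0.0073
time_s: 5.35
position: [0.5215, 0.0759, 0.1022]
tool_rot: [1.135, 2.929, 0.004]
force: [3.5, 6.3, -10.0]
grip_width: 0.0075
```

```bash
python3 -m handwheel '[[[0,-0.005,0],[0,0,0],0],[[0,-0.008,0],[0,0,0],0],[[0,-0.008,0],[0,0,0],0]]'; python3 -m handwheel '[[[0,-0.003,0],[0,0,0],0],[[0,-0.006,0],[0,0,0],0],[[0,-0.006,0],[0,0,0],0]]'
```

```text
time_s: 5.65
position: [0.5216, 0.0758, 0.1023]
tool_rot: [1.133, 2.92, 0.027]
force: [28.8, 31.9, -30.3]
grip_width: 0.0076
time_s: 5.95
position: [0.5217, 0.0758, 0.1026]
tool_rot: [1.131, 2.914, 0.043]
force: [49.2, 52.7, -45.5]
grip_width: 0.0073
```

```bash
python3 -m handwheel '[[[0,0.007,0],[0,0,0],0],[[0,0.0135,0],[0,0,0],0],[[0,0.0135,0],[0,0,0],0.35],[[0,0.0135,0],[0,0,0],0.35],[[0,0.0135,0],[0,0,0],0.35],[[0,0.0135,-0.03],[0,0,0],0.35],[[0,0.0135,-0.07],[0,0,0],0.35],[[0,0.0135,-0.12],[0,0,0],0.35],[[0,0.0135,-0.17],[0,0,0],0.6],[[0,0.0135,-0.17],[0,0,0],0.6]]'; python3 - <<'E'
from h import *
snap('top','t3');crop('t3',200,90,360,250,5,'c10')
n=np.array([.67,.742]); fl=np.array([.5217,.0758])+n*(.042+.018+.064); print('floor pt',fl)
shift((fl[0]-.04,fl[1]-.04,.33),down(-42))
E
```

```text
time_s: 6.95
position: [0.525, 0.0734, 0.2816]
tool_rot: [1.13, 2.915, 0.006]
force: [1.3, 0.3, 0.3]
grip_width: 0.0512
floor pt [0.60478  0.167808]
shift mm [  5.5  68.4 -52. ]
turn deg [ 0.62  0.1  89.61]
```

View pics/c10.png

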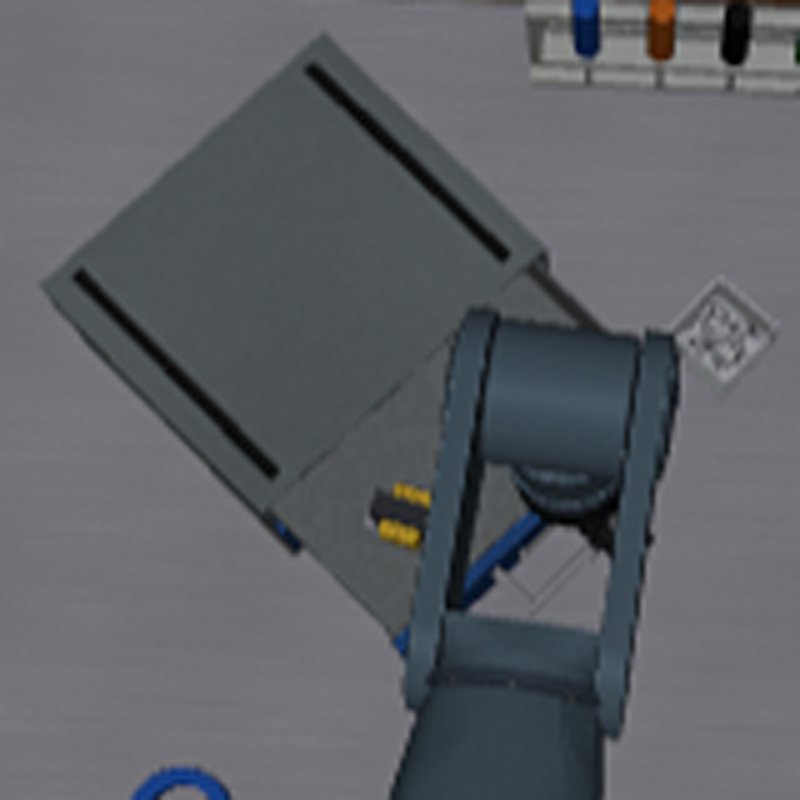

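The drawer is out at its stop, with the transformer in the left half. I'll turn the wrist and look at the right half.

```bash
python3 - <<'E'
from h import *
shift((.645,.115,.32),down(-42))
E
```

```text
shift mm [-62.3 112.9 -41.2]
turn deg [ 0.62  0.1  89.61]
```

```bash
python3 -m handwheel '[[[-0.062,0.113,-0.04],[0.6,0.1,89.6],0.8],[[-0.062,0.113,-0.04],[0.6,0.1,89.6],0.8],[[-0.062,0.113,-0.04],[0.6,0.1,89.6],0.8],[[-0.062,0.113,-0.04],[0.6,0.1,89.6],0.8],[[-0.062,0.113,-0.04],[0.6,0.1,89.6],0.8],[[-0.062,0.113,-0.04],[0.6,0.1,89.6],0.8],[[-0.062,0.113,-0.04],[0.6,0.1,89.6],0.8],[[-0.062,0.113,-0.04],[0.6,0.1,89.6],0.8],[[-0.062,0.113,-0.04],[0.6,0.1,89.6],0.8],[[-0.062,0.113,-0.04],[0.6,0.1,89.6],0.8]]'; python3 -m handwheel '[[[0,0,0],[0,0,8],0.8],[[0,0,0],[0,0,8],0.8]]';python3 - <<'E'
from h import *
s=r.observe();print(s['position'],Rn.from_rotvec(s['tool_rot']).as_matrix().round(3))
snap('wrist','w4')
E
```

```text
time_s: 8.0
position: [0.6421, 0.1155, 0.3107]
tool_rot: [-2.827, -1.358, 0.016]
force: [0.4, -0.2, 0.2]
grip_width: 0.0687
time_s: 8.2
position: [0.6421, 0.1156, 0.3109]
tool_rot: [-2.912, -1.165, 0.016]
force: [-0.7, 0.5, 0.3]
grip_width: 0.068
[0.64212267 0.11555795 0.31091869] [[ 0.724  0.69  -0.011]
 [ 0.69  -0.724  0.001]
 [-0.008 -0.008 -1.   ]]
```

View pics/w4.png

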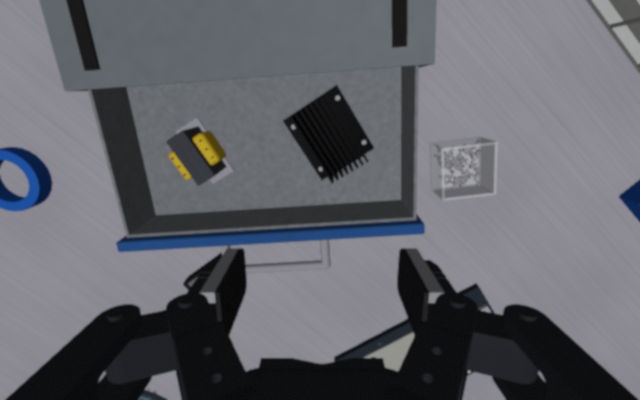

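```bash
python3 - <<'E'
from h import *
crop('w4',270,75,390,195,6,'c11')
E
```

```text
(no output)
```

View pics/c11.png

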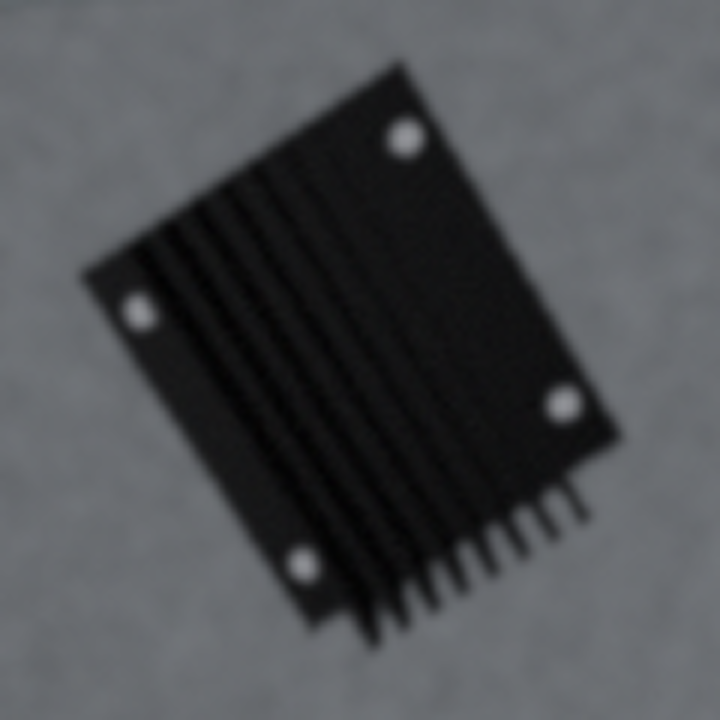

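```bash
python3 - <<'E'
from h import *
P=[at('wrist',270+u/6,75+v/6,.098,'w4') for u,v in((82,275),(402,62),(622,437),(312,630))]
H=[at('wrist',270+u/6,75+v/6,.099,'w4') for u,v in((140,313),(404,138),(563,404),(303,565))]
a=lambda d:np.degrees(np.arctan2(d[1],d[0]))
c=np.mean(P,0);print(c,np.mean(H,0))
for Q in(P,H):
    print([round(np.linalg.norm(Q[i]-Q[(i+1)%4]),4) for i in range(4)],a(Q[0]-Q[3]),a(Q[1]-Q[2]),a(Q[1]-Q[0]),a(Q[2]-Q[3]))
print([q.round(3) for q in P])
E
```

```text
[0.66790408 0.13081469 0.098     ] [0.66749016 0.13112681 0.099     ]
[np.float64(0.0689), np.float64(0.0788), np.float64(0.069), np.float64(0.0792)] 75.78030450801414 75.87191095430991 -13.860224220973972 -13.575023660302282
[np.float64(0.0571), np.float64(0.0562), np.float64(0.0572), np.float64(0.0559)] 75.93545658040948 76.09009830531417 -13.670586240692192 -14.004901848975468
[array([0.644, 0.177, 0.098]), array([0.711, 0.161, 0.098]), array([0.692, 0.084, 0.098]), array([0.625, 0.101, 0.098])]
```

```bash
python3 - <<'E'
from h import *
shift((.6677,.1309,.2),down(-14.05))
E
```

```text
shift mm [ 29.8   7.6 110.8]
turn deg [ -0.58   0.3  -32.09]
```

```bash
python3 -m handwheel '[[[0.030,0.0075,0.05],[-0.6,0.3,-32.1],1],[[0.030,0.0075,0.08],[-0.6,0.3,-32.1],1],[[0.030,0.0075,0.11],[-0.6,0.3,-32.1],1],[[0.030,0.0075,0.111],[-0.6,0.3,-32.1],1],[[0.030,0.0075,0.111],[-0.6,0.3,-32.1],1]]';python3 - <<'E'
from h import *
snap('wrist','w5'); shift((.6677,.1309,.088),down(-14.05))
E
```

```text
time_s: 8.75
position: [0.6673, 0.1313, 0.1987]
tool_rot: [-2.474, -1.935, 0.002]
force: [-0.2, -0.4, -0.0]
grip_width: 0.0855
shift mm [ -0.7  -0.5 112.5]
turn deg [ 0.06 -0.01 -0.13]
```

View pics/w5.png

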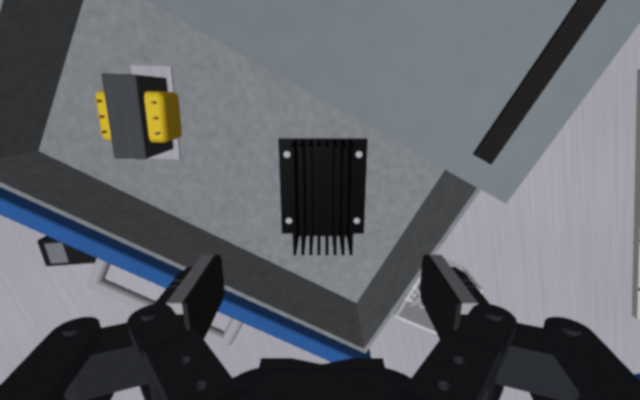

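The heat sink is centred between the fingers and square to them (u≈322), so I'll descend.

```bash
python3 -m handwheel '[[[-0.0005,-0.0005,0.03],[0,0,0],1],[[-0.0005,-0.0005,0.06],[0,0,0],1],[[-0.0005,-0.0005,0.08],[0,0,0],1],[[-0.0005,-0.0005,0.095],[0,0,0],1],[[-0.0005,-0.0005,0.105],[0,0,0],1],[[-0.0005,-0.0005,0.11],[0,0,0],1],[[-0.0005,-0.0005,0.11],[0,0,0],1]]'; python3 -m handwheel '[[[0,0,0],[0,0,0],0.3],[[0,0,0],[0,0,0],0],[[0,0,0],[0,0,0],0],[[0,0,0],[0,0,0],0]]'; python3 - <<'E'
from h import *
snap('wrist','w6')
E
```

```text
time_s: 9.5
position: [0.6684, 0.1312, 0.0913]
tool_rot: [2.478, 1.929, 0.003]
force: [0.2, 0.2, 0.2]
grip_width: 0.0854
time_s: 9.9
position: [0.6689, 0.1314, 0.0925]
tool_rot: [2.477, 1.929, 0.005]
force: [-0.0, 0.0, 4.8]
grip_width: 0.0431
```

View pics/w6.png

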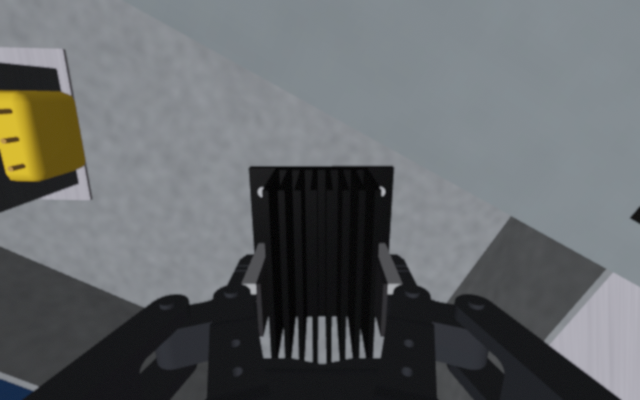

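```bash
python3 -m handwheel '[[[0,0,-0.02],[0,0,0],0],[[0,0,-0.06],[0,0,0],0],[[0,0,-0.11],[0,0,0],0],[[0,0,-0.16],[0,0,0],0],[[0,0,-0.17],[0,0,0],0]]'; python3 - <<'E'
from h import *
print(r.observe()['grip_width']); shift((.47,-.245,.24),down(-103.3))
E
```

```text
time_s: 10.45
position: [0.6708, 0.1314, 0.2691]
tool_rot: [2.472, 1.925, 0.017]
force: [0.4, 0.6, -1.4]
grip_width: 0.0427
0.04266173872178697
shift mm [-414.2 -103.    26.2]
turn deg [ 0.44 -0.76 89.13]
```

```bash
python3 -m handwheel '[[[-0.414,-0.103,0.026],[0.4,-0.7,89.1],0],[[-0.414,-0.103,0.026],[0.4,-0.7,89.1],0],[[-0.414,-0.103,0.026],[0.4,-0.7,89.1],0],[[-0.414,-0.103,0.026],[0.4,-0.7,89.1],0],[[-0.414,-0.103,0.026],[0.4,-0.7,89.1],0],[[-0.414,-0.103,0.026],[0.4,-0.7,89.1],0],[[-0.414,-0.103,0.026],[0.4,-0.7,89.1],0],[[-0.414,-0.103,0.026],[0.4,-0.7,89.1],0],[[-0.414,-0.103,0.026],[0.4,-0.7,89.1],0],[[-0.414,-0.103,0.026],[0.4,-0.7,89.1],0]]'; python3 -m handwheel '[[[0,0,0],[0,0,0],0],[[0,0,0],[0,0,0],0],[[0,0,0],[0,0,0],0]]';python3 - <<'E'
from h import *
shift((.47,-.245,.24),down(-103.3)); snap('wrist','w7')
E
```

```text
time_s: 11.45
position: [0.4639, -0.2477, 0.2328]
tool_rot: [3.127, -0.294, -0.02]
force: [0.1, 0.8, -3.3]
grip_width: 0.0432
time_s: 11.75
position: [0.4667, -0.2441, 0.2342]
tool_rot: [3.129, -0.27, -0.017]
force: [0.6, 0.1, -2.8]
grip_width: 0.0429
shift mm [ 3.3  0.3 -5.8]
turn deg [0.12 0.59 3.42]
```

View pics/w7.png

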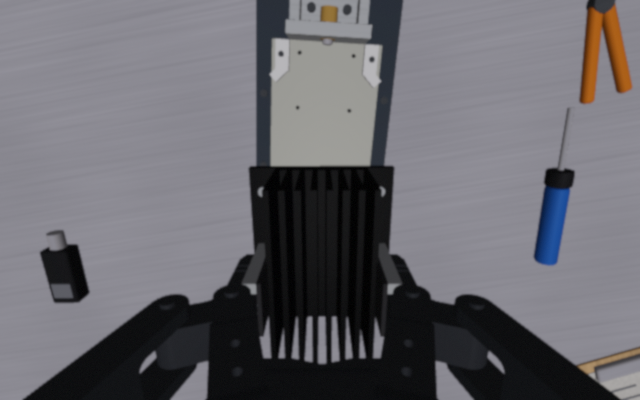

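Fixture straight ahead: white locators at (281,60) and (372,65), stop at about (328,30), pin tip at (327,42). I'll enlarge it.

```bash
python3 - <<'E'
from h import *
crop('w7',250,0,410,120,5,'c12')
E
```

```text
(no output)
```

View pics/c12.png

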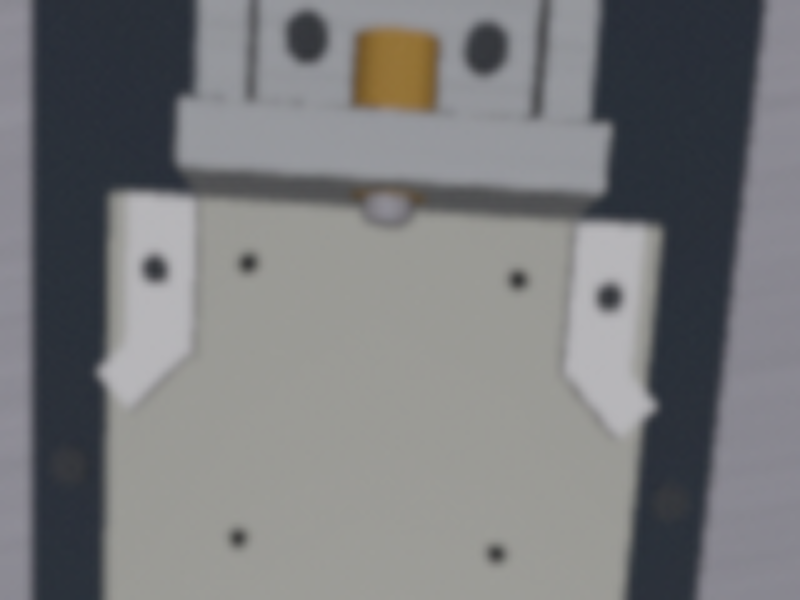

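```bash
python3 - <<'E'
from h import *
A=lambda u,v,z:at('wrist',250+u/5,v/5,z,'w7')[:2]
a=lambda d:np.degrees(np.arctan2(d[1],d[0]))
sl,sr=A(178,166,.055),A(609,194,.055);print('stop',sl,sr,np.linalg.norm(sl-sr),'ang',a(sl-sr)-90,'mid',(sl+sr)/2)
li0,li1,ri0,ri1=A(197,195,.023),A(192,350,.023),A(578,222,.023),A(565,372,.023)
print('loc',li0,li1,ri0,ri1,'angs',a(li0-li1),a(ri0-ri1),'end mid',(li0+ri0)/2,np.linalg.norm(li0-ri0),'near mid',(li1+ri1)/2,np.linalg.norm(li1-ri1), 'ang',a(li0-ri0)-90,a(li1-ri1)-90)
pl0,pl1,pr0,pr1=A(108,190,.015),A(104,600,.015),A(662,225,.015),A(627,600,.015)
print('plate ang',a(pl0-pl1),a(pr0-pr1),'endmid',(pl0+pr0)/2,a(pl0-pr0)-90,np.linalg.norm(pl0-pr0))
h=[A(248,263,.015),A(517,280,.015),A(496,553,.015),A(237,539,.015)];print('holes',np.linalg.norm(h[0]-h[1]),np.linalg.norm(h[0]-h[3]),a(h[0]-h[1])-90,a(h[3]-h[2])-90,a(h[0]-h[3]),a(h[1]-h[2]),np.mean(h,0))
# heat-sink in hand check
print('hs', at('wrist',250,167,.2342,'w7'), at('wrist',393,167,.2342,'w7'))
s=r.observe();R=Rn.from_rotvec(s['tool_rot']).as_matrix();print(R.round(4),s['position'])
E
```

```text
stop [ 0.59661437 -0.23345995] [ 0.57820533 -0.31169461] 0.08037136145674198 ang -13.241135627004581 mid [ 0.58740985 -0.27257728]
loc [ 0.59584602 -0.23402679] [ 0.5669871  -0.22708084] [ 0.57753521 -0.30990194] [ 0.54931937 -0.30337431] angs -13.532916125093037 -13.026005526962985 end mid [ 0.58669061 -0.27196436] 0.07805334436679444 near mid [ 0.55815323 -0.26522757] 0.07831246854993099 ang -13.567666157369956 -13.038490058046236
plate ang -13.034629715108167 -12.581237481915984 endmid [ 0.58791732 -0.27189809] -13.165445741850732 0.11583712578631748
holes 0.05684086497966924 0.05636948399296019 -13.206754218506788 -12.883705816653475 -13.460323268190153 -12.99605449200131 [ 0.54849672 -0.26274699]
hs [ 0.51140977 -0.21578855  0.2342    ] [ 0.49915222 -0.28593189  0.2342    ]
[[ 9.850e-01 -1.721e-01 -1.030e-02]
 [-1.721e-01 -9.851e-01 -3.000e-04]
 [-1.010e-02  2.000e-03 -9.999e-01]] [ 0.46682926 -0.24409445  0.23441075]
```

```bash
python3 - <<'E'
from h import *
shift((.4921,-.2498,.06),down(-103.2))
E
```

```text
shift mm [ 27.6   0.9 174.1]
turn deg [0.13 0.58 3.29]
```

```bash
python3 -m handwheel '[[[0.028,0.001,0.04],[0.1,0.6,3.3],0],[[0.028,0.001,0.08],[0.1,0.6,3.3],0],[[0.028,0.001,0.12],[0.1,0.6,3.3],0],[[0.028,0.001,0.155],[0.1,0.6,3.3],0],[[0.028,0.001,0.172],[0.1,0.6,3.3],0],[[0.028,0.001,0.172],[0.1,0.6,3.3],0],[[0.028,0.001,0.172],[0.1,0.6,3.3],0]]'; python3 - <<'E'
from h import *
shift((.4921,-.2498,.0135),down(-103.2));snap('wrist','w8')
E
```

```text
time_s: 12.5
position: [0.4929, -0.2507, 0.0629]
tool_rot: [3.119, -0.364, 0.002]
force: [0.2, -0.1, -1.9]
grip_width: 0.0427
shift mm [-1.  -0.8 49.4]
turn deg [ 0.06 -0.06 -0.11]
```

View pics/w8.png

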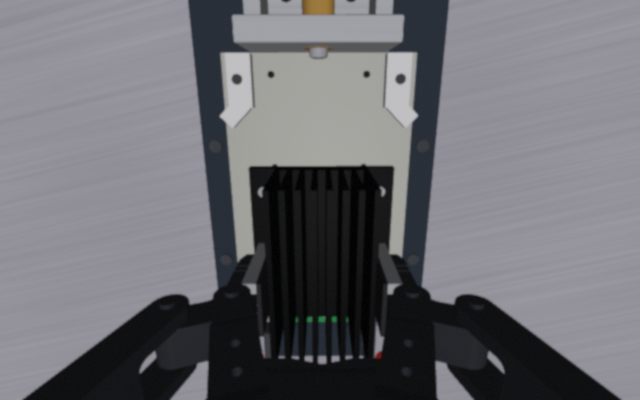

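```bash
python3 -m handwheel '[[[-0.001,-0.001,0.02],[0,0,0],0],[[-0.001,-0.001,0.035],[0,0,0],0],[[-0.001,-0.001,0.042],[0,0,0],0],[[-0.001,-0.001,0.046],[0,0,0],0],[[-0.001,-0.001,0.046],[0,0,0],0]]';  python3 -m handwheel '[[[0,0,0.001],[0,0,0],0],[[0,0,0.002],[0,0,0],0],[[0,0,0.002],[0,0,0],0]]'
```

```text
time_s: 13.05
position: [0.4915, -0.2497, 0.0163]
tool_rot: [3.119, -0.367, 0.001]
force: [0.5, -0.2, -3.0]
grip_width: 0.043
time_s: 13.35
position: [0.4918, -0.25, 0.0148]
tool_rot: [3.119, -0.367, 0.002]
force: [0.4, 0.6, -2.7]
grip_width: 0.0428
```

```bash
python3 -m handwheel '[[[0,0,0.001],[0,0,0],0],[[0,0,0.001],[0,0,0],0]]'; python3 -m handwheel '[[[0,0,0.001],[0,0,0],0],[[0,0,0.001],[0,0,0],0]]'; python3 -m handwheel '[[[0,0,0.001],[0,0,0],0],[[0,0,0.001],[0,0,0],0]]'
```

```text
time_s: 13.55
position: [0.4916, -0.2498, 0.0135]
tool_rot: [3.119, -0.367, 0.001]
force: [-1.0, -0.3, -2.9]
grip_width: 0.0429
time_s: 13.75
position: [0.4917, -0.2498, 0.0135]
tool_rot: [3.119, -0.367, 0.001]
force: [-3.5, 2.6, 6.8]
grip_width: 0.0428
time_s: 13.95
position: [0.4917, -0.2498, 0.0134]
tool_rot: [3.119, -0.366, 0.001]
force: [-6.8, 5.3, 15.3]
grip_width: 0.043
```

```bash
python3 -m handwheel '[[[0,0,-0.002],[0,0,0],0],[[0,0,-0.003],[0,0,0],0.65],[[0,0,-0.003],[0,0,0],0.65],[[0,0,-0.003],[0,0,0],0.65]]'; python3 - <<'E'
from h import *
print(r.observe()['force']);snap('wrist','w9');shift((.4921,-.2498,.0135),down(-103.2))
E
python3 -m handwheel '[[[0,0,0],[0,0,0],0],[[0,0,0],[0,0,0],0],[[0,0,0],[0,0,0],0]]'
```

```text
time_s: 14.35
position: [0.4918, -0.2499, 0.0145]
tool_rot: [3.119, -0.367, 0.002]
force: [0.8, 0.1, -0.5]
grip_width: 0.0559
[ 0.83664546  0.06265233 -0.50594184]
shift mm [ 0.4 -0.2  0.9]
turn deg [ 0.05 -0.06 -0.22]
time_s: 14.7
position: [0.4918, -0.25, 0.0147]
tool_rot: [3.119, -0.367, 0.002]
force: [0.2, -0.9, 1.7]
grip_width: 0.0432
```

View pics/w9.png

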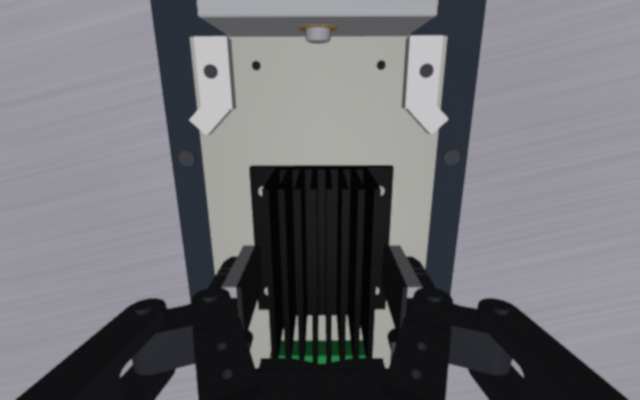

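```bash
python3 -m handwheel '[[[0.01,-0.001,0],[0,0,0],0],[[0.02,-0.001,0],[0,0,-0.2],0],[[0.03,-0.001,0],[0,0,-0.2],0],[[0.04,-0.001,0],[0,0,-0.2],0],[[0.047,-0.001,0],[0,0,-0.2],0],[[0.05,-0.001,0],[0,0,-0.2],0],[[0.05,-0.001,0],[0,0,-0.2],0]]'; python3 - <<'E'
from h import *
print(r.observe()['force']);snap('wrist','w10');shift((.5486,-.263,.0145),down(-103.2))
E
```

```text
time_s: 15.4
position: [0.5398, -0.2602, 0.0147]
tool_rot: [3.12, -0.361, -0.002]
force: [-4.6, 2.1, 7.1]
grip_width: 0.043
[-4.62343526  2.09928456  7.12969285]
shift mm [9.2 0.7 0.2]
turn deg [0.04 0.07 0.  ]
```

View pics/w10.png

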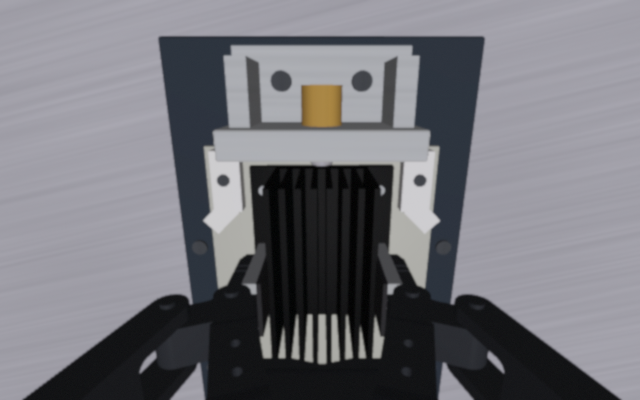

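```bash
python3 -m handwheel '[[[0.002,0,-0.001],[0,0,0],0],[[0.004,0,-0.001],[0,0,0],0],[[0.004,0,-0.001],[0,0,0],0]]'; python3 -m handwheel '[[[0.002,0,0],[0,0,0],0],[[0.002,0,0],[0,0,0],0]]'; python3 -m handwheel '[[[0.001,0,0],[0,0,0],0],[[0.001,0,0],[0,0,0],0]]'
```

```text
time_s: 15.75
position: [0.5439, -0.2609, 0.0148]
tool_rot: [3.121, -0.361, -0.001]
force: [-1.7, -0.0, -2.0]
grip_width: 0.0431
time_s: 15.95
position: [0.5457, -0.2613, 0.0148]
tool_rot: [3.121, -0.361, -0.001]
force: [-2.2, 0.2, -3.1]
grip_width: 0.0426
time_s: 16.15
position: [0.5466, -0.2616, 0.0149]
tool_rot: [3.121, -0.361, -0.001]
force: [-2.5, 0.8, -4.6]
grip_width: 0.0429
```

```bash
python3 -m handwheel '[[[0.001,0,0.0006],[0,0,0],0],[[0.001,0,0.0006],[0,0,0],0]]'; python3 -m handwheel '[[[0.001,0,0],[0,0,0],0],[[0.001,0,0],[0,0,0],0]]'; python3 -m handwheel '[[[0.001,0,0],[0,0,0],0],[[0.001,0,0],[0,0,0],0]]'
```

```text
time_s: 16.35
position: [0.5481, -0.262, 0.0148]
tool_rot: [3.12, -0.361, 0.0]
force: [-3.8, 2.1, -3.5]
grip_width: 0.0434
time_s: 16.55
position: [0.5485, -0.262, 0.0148]
tool_rot: [3.12, -0.361, -0.002]
force: [-6.3, 2.9, -0.7]
grip_width: 0.0428
time_s: 16.75
position: [0.5485, -0.262, 0.0148]
tool_rot: [-3.12, 0.361, 0.005]
force: [-10.3, 3.1, 3.2]
grip_width: 0.0429
```

```bash
python3 -m handwheel '[[[0.0005,0,-0.0002],[0,0,0],0],[[0.0005,0,-0.0002],[0,0,0],0],[[0.0005,0,-0.0002],[0,0,0],0]]'; python3 - <<'E'
from h import *
snap('wrist','w11');snap('scene','s11');snap('top','t11')
for i in range(4):
    s=r.observe();print(s['time_s'],s['position'],s['force'],s['moment'],s['grip_width']); cams.read_camera('wrist')
crop('w11',200,80,440,220,3,'c13');crop('s11',190,100,430,310,3,'c14')
shift((.5486,-.263,.0145),down(-103.2))
E
```

```text
time_s: 17.05
position: [0.5485, -0.262, 0.0148]
tool_rot: [-3.12, 0.361, 0.006]
force: [-12.0, 4.2, 3.4]
grip_width: 0.0427
17.2 [ 0.54845937 -0.26198284  0.01478125] [-11.59495804   3.71058046   2.57448021] [ 0.47876026  1.72187563 -0.1197385 ] 0.04313596986368066
17.25 [ 0.54846803 -0.26194702  0.01476103] [-11.78300254   3.51043406   2.79880967] [ 0.46357121  1.76313759 -0.08774933] 0.04225021513117757
17.3 [ 0.54846039 -0.26195489  0.01477662] [-11.77822334   3.18577117   2.63346982] [ 0.38048079  1.69222667 -0.10850845] 0.04269355839336445
17.35 [ 0.54847816 -0.26197326  0.01480516] [-11.54937302   3.88134165   3.54620853] [ 0.4780904   1.75696037 -0.09014908] 0.042741222981114206
shift mm [0.4 1.  0.3]
turn deg [-0.    0.24 -0.02]
```

View pics/c13.png

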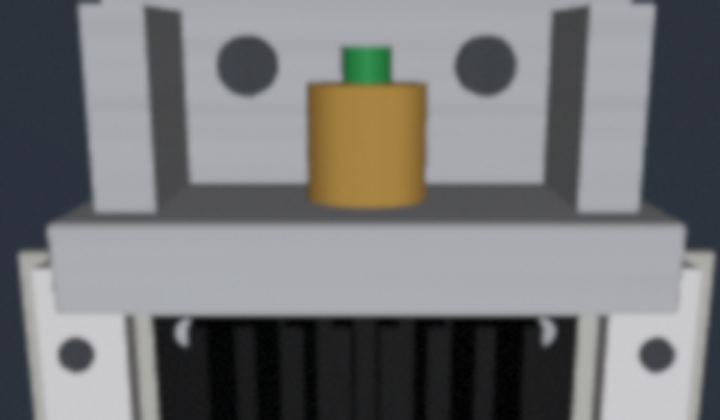

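View pics/c14.png

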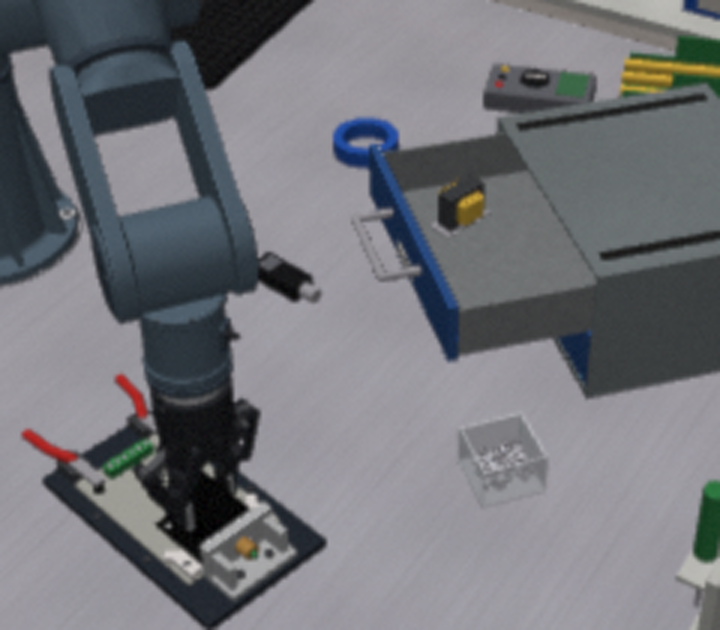

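View pics/t11.png

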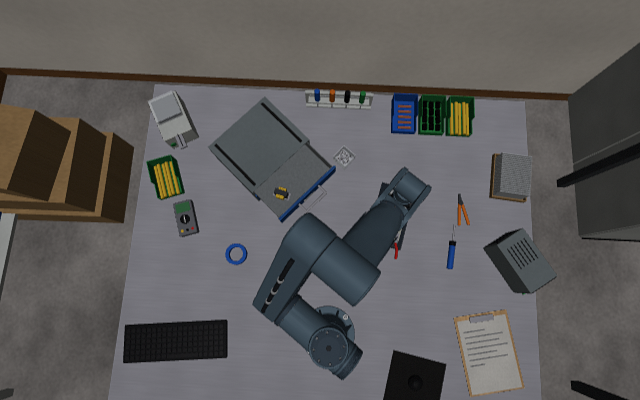

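The pin's green tail shows behind the stop, the flange end is flush and square, and the push is steady at about 12 N. The drawer is out with the transformer in it, and the loose things look unmoved. Handing in.

```bash
python3 - <<'E'
from h import *
print(ticket.hand_in()); s=r.observe();print(s['time_s'],s['force'])
E
```

```text
the job is handed in; nothing more can be done
None
the job is handed in; nothing more can be done
```

I pulled the top drawer out to its stop and moved the heat sink onto the chassis plate, about 58 mm short of its seat. I released and regripped it there so it lay flat, then slid it between the locators against the end stop. The job is handed in at about 17.4 s, and the gripper is still holding and pushing.

**Last checks:**
- **Push:** the wrist force along the slide was steady at about 12 N. That includes a small, unmeasured share of plate friction, so the force on the stop is slightly less.
- **Heat sink:** the grip was steady at 43 mm. In the pictures the heat sink looked flush, square and centred. The tool was within about 1 mm and 0.3° of my measured seat pose.
- **Pin:** it looks fully in, with its green tail showing behind the stop. I judged that from the picture, as I had no joint reading.
- **Drawer and bench:** the drawer is out with the transformer lying in it. The loose things look unmoved by eye; I did not measure them.

**What went wrong or disagreed:**
- **Wrong units:** my first move was typed in millimetres. The per-row limits kept it to a small step in a safe direction.
- **Missed handle:** the first grip closed on nothing. The fingertips appeared to end about 20 mm short of the given tool point, so I went lower and the second grip held. At the heat sink they seemed to reach lower than that, and I did not resolve the difference.
- **Hard pull at the drawer stop:** the wrist force reached about 85 N there, under the 120 N limit, before I backed off.

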